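# Dry a rinsed test cup on the banding wheel with the hair dryer

### The arm

A 6-joint arm with a two-finger parallel gripper is mounted at the origin on the work surface; the furniture and walls round the work are solid. World frame = base frame: x ahead of the robot, y to its left, z up, the work surface at z = 0. Lengths are in m, angles in degrees, forces in N, time in s.
With the tool pointing down it reaches from about 0.375 to 0.9 m from the base axis. Payload 3.1 kg.
Tool frame: the origin (TCP) lies midway between the tips of the shut fingers; the grasp point (between the pads) lies 19 mm behind it; z points along the fingers, y is the direction in which the jaws open and shut (so a half turn about z gives the same grasp; the last joint's range is limited). The gripper opens to 87 mm and grips with 3 to 60 N. Pads are 19 mm wide; open, the fingers measure 117 mm over their backs; the gripper's body (75 mm by 190 mm) begins 51 mm behind the grasp point.
Start: joints at [-80.014, 30.224, 82.088, -0, 67.689, -10.227], TCP at [0.216, -0.586, 0.223] pointing down, gripper open.
Joint ranges: [-176.69, 176.69], [-43.24, 126.21], [12.49, 139.97], [-82, 262], [0, 151.66], [-163.58, 163.58]. Speed limits (degrees/s): [159.86, 159.86, 180, 180, 180, 180].

### API

Orientations are given as a 3x3 rotation matrix whose columns are the frame's x, y, z axes.
In Python, from rig import bot, capture, get_calibration gives the robot as it stands.
- The arm moves only by the tool play_rows, never from a script. Its arguments are lists of equal length, an entry for each row: "fingers": the closure in counts, from 0 (fully open) to 255 (shut); "linear": the shift along the tool's x, y, z in mm, a list of three; "rot": the turn, a rotation vector about the tool's x, y, z in degrees, a list of three. A call has 1 to 20 rows; each row is the pose to reach, as a shift and turn from the pose commanded when the call began, along the tool's axes at that moment; what a row does not reach only later rows make up. A row lasts 1/10 s, in which the tool goes at most 50 mm and 8.59 degrees, less where a joint would pass 70% of its speed; a pose out of reach is approached as far as the arm can. A call with a gripper value outside its range is refused whole. The fingers move at their own pace and stop on an object; the grip force is fixed at half the most. Time passes only in rows, so rows that repeat a pose let the fingers close. It gives the time, the measured TCP pose, the force and the opening at its end, in the units of the state.
- bot.read_state(): the state, without advancing time (a new reading comes with each control period).
- capture(name): name is "side" or "top" or "wrist"; returns the picture (480x640x3 uint8, red, green, blue); there is no depth.
- get_calibration(name): a dict with "vfov" (degrees; the focal length in pixels is half the picture's height over the tangent of half this angle, whatever the lens; pixels are square), "cx", "cy" (the principal point, pixels), "camera_from_world" (4x4, takes a point from world to camera coordinates). Camera axes: x right, y down, z forward; pixel columns grow to the right and rows downward; lengths in m; the calibration is good to about 2 mm. A picture is of the moment at which its call begins: read the wrist's pose just before it. get_calibration takes no time and is no camera call; for the wrist camera it gives the pose at the moment of the call.
- bot.hand_in(): hands the job in, once; it reports no verdict.
The state is a dict: "time_s": time; "joint_positions": joint angles; "qvel": joint speeds; "tau": joint torques, N m; "position": TCP position; "tcp_rot": TCP orientation; "force": force on the tool from outside, world axes, zero at the start; "moment": the same for the moment, N m; "opening": opening from 0.0 (shut) to 1.0 (fully open).
Only numpy, scipy, OpenCV 4.12 (cv2) and the standard library are available. Lean on these libraries where they do the work, as an engineer would, in place of code of your own. Each camera call takes 0.05 s, during which the arm holds its last target.

### The job

The little test cup has just been rinsed and must dry before it is glazed. Stand it upright in the middle of the banding wheel and let go of it; then take the hair dryer from the table, hold its mouth about 12 cm from the side of the cup, pointed straight at the middle of the cup, and keep it still there for three seconds. The dryer must not touch the cup and the jar and the scraper are not to be shoved about; finally lay the dryer back down on the bare table on the side it lay on, let go, and leave the cup standing centred on the wheel.

Things in the scene. Friction and masses are not known exactly. Their poses are not given: they have to be found in the camera images.
- cup: small thrown test cup without handle: an open beaker, 56 mm high, 62 mm across over the upper half (22 mm up to the rim), narrower below (48 mm at the foot), 0.14 kg. Stands upright on the table in one of three places in front of or to the right of the wheel. Origin at the centre of its underside, z up along its axis. Rigid; can be gripped across the outside of its upper half from above
- cup_mid (a point): the middle of the cup: on its axis, 28 mm above its underside; the dryer is to be pointed at this
- wheel_top (a point): centre of the flat top of the banding wheel (a potter's small turntable), 105 mm above the table, z up. The round grey head is 206 mm across, its underside 81 mm above the table, on a foot 168 mm across. The head turns freely about its upright axis (light friction); the foot stays put. It stands elsewhere each time; some tall things stand at the back of the table, beyond its far rim
- dryer: black cordless hair dryer lying on its side, 0.34 kg. It blows by itself while lifted and pauses when laid down: nothing to switch. Origin at table height beneath it, z up as it lies. In its own axes the barrel lies along y (x from 39 to 112 mm, y from -96 to +95 mm, 74 mm high), air leaving towards -y; the handle runs from the barrel along -x to x = -77 mm. Centre of mass near x = 61, y = 6 mm
- dryer_mouth (a point): centre of the dryer's round mouth (54 mm across; the barrel widens to 72 mm at the rear), at x = 76, y = -96, z = 37.5 mm in the dryer's axes; this frame's axes are parallel to the dryer's, so the air leaves along its -y
- dryer_grip (a point): middle of the dryer's handle, at x = 5, y = 33.5, z = 29 mm in the dryer's axes. The handle runs along the dryer's x, about 37 mm wide (across y) and 38 mm thick there, its underside 10 mm above the table here and on the table at its free end; a good place to take it from above, fingers closing along the dryer's y, with a firm grip as the barrel is the heavy part
- scraper: flat blue plastic scraper, 51 x 104 x 12 mm, lying loose on the table; not needed, leave it alone. Origin at the centre of its underside, long axis y
- jar: glass screw-top jar, 52 mm across, 94 mm high, loose, 0.25 kg; not needed, leave it alone. Origin at the centre of its underside
There are look-alikes about, which are no part of the job. Of the things that look like the part that bears wheel_top, the larger one is meant.

How it is judged:
By the outcome, as a careful person would: the job done as asked, in the order asked, and still so for the second after the job is handed in, with the robot touching nothing.
It also fails if it takes over 64 s, if anything falls off the work surface, if the arm or the gripper's body presses on something with over 40 N, if the wrist force passes 120 N, or if a joint passes its speed limit or range.

## Working session

There is one attempt and no reset: what is moved stays moved. The work goes in short steps, Python scripts to look and compute and a tool call to move; the robot and the scene stay as the last step left them, time stands still between calls to the robot, and variables do not carry over. Pictures are saved under pics/ and viewed, and the job is handed in when it is done.

Besides the shell and the picture viewer there is one more tool, called after "Call:" by a JSON object that holds its "fn" and its "kwargs". play_rows: Moves the arm, as the interface text tells. Its arguments: {"type":"object","properties":{"fingers":{"type":"array"},"linear":{"type":"array"},"rot":{"type":"array"}},"required":["fingers","linear","rot"]}

```bash
ls; mkdir -p pics; python3 - <<'E'
from rig import bot, capture, get_calibration
import cv2
s=bot.read_state();print(s)
for n in("side","top","wrist"):
    c=get_calibration(n);print(n,c)
    cv2.imwrite(f"pics/{n}0.png",capture(n)[:,:,::-1])
E
```

```text
pics
{'time_s': 0.0, 'joint_positions': array([-8.00142901e+01,  3.02805281e+01,  8.21572934e+01, -1.06332390e-03,
        6.76893891e+01, -1.02278976e+01]), 'qvel': array([ 0.02135023, -0.02543647, -0.10227313,  0.03116541, -0.01499583,
       -0.11431871]), 'tau': array([-6.63067094e-04, -4.40045571e+01, -1.76588702e+01,  6.31577242e-02,
        5.80914749e-02, -1.49076363e-04]), 'position': array([ 0.21583584, -0.5857549 ,  0.22154986]), 'tcp_rot': array([[ 9.38408624e-01,  3.45527267e-01, -4.01904981e-04],
       [ 3.45527295e-01, -9.38406159e-01,  2.18363182e-03],
       [ 3.77354227e-04, -2.18800808e-03, -9.99997535e-01]]), 'force': array([-0.09119117,  0.05210253, -0.47837376]), 'moment': array([ 0.00809868, -0.01125966,  0.01932258]), 'opening': 0.9983165298456367}
side {'vfov': 44.728539303242485, 'cx': 319.10756280558667, 'cy': 250.61503926770976, 'camera_from_world': array([[-0.99960194, -0.02765338,  0.00559122,  0.48484852],
       [-0.0199546 ,  0.55288176, -0.83302075,  0.09524031],
       [ 0.01994456, -0.83280072, -0.55321349,  1.49764103],
       [ 0.        ,  0.        ,  0.        ,  1.        ]])}
top {'vfov': 50.91204274637853, 'cx': 319.97995691733684, 'cy': 235.6355132792182, 'camera_from_world': array([[ 0.01792238, -0.99970224, -0.0165598 , -0.01046943],
       [-0.99027389, -0.01546295, -0.13826977,  0.51750216],
       [ 0.13797253,  0.01887686, -0.99025615,  1.3401234 ],
       [ 0.        ,  0.        ,  0.        ,  1.        ]])}
wrist {'vfov': 68.73461430737927, 'cx': 318.03723425307504, 'cy': 236.6791755100677, 'camera_from_world': array([[ 0.34624294, -0.93814152, -0.00251338, -0.62415836],
       [-0.8937478 , -0.33067045,  0.30310381, -0.03710829],
       [-0.28518537, -0.10270123, -0.95295423,  0.39250719],
       [ 0.        ,  0.        ,  0.        ,  1.        ]])}
```

View pics/side0.png

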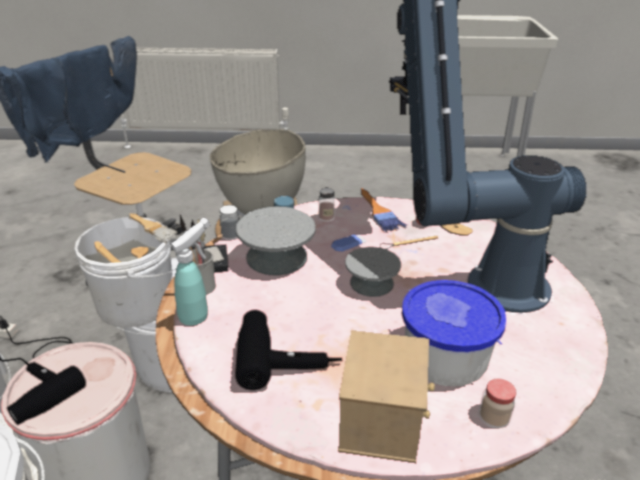

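View pics/top0.png

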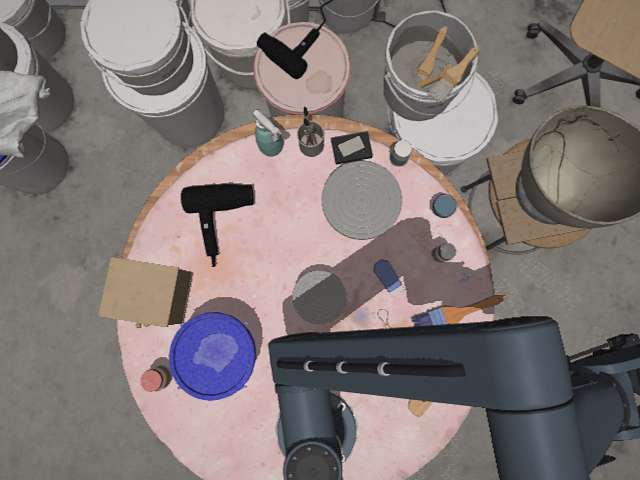

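View pics/wrist0.png

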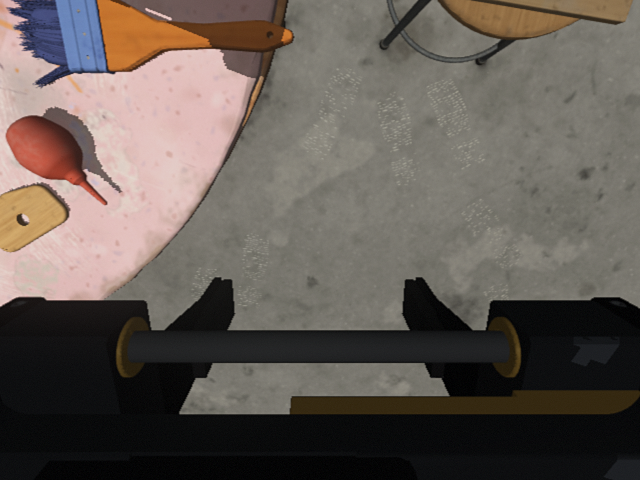

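```bash
cat > h.py <<'E'
import numpy as np, cv2
from rig import bot, capture, get_calibration
def K(c):
    f=240/np.tan(np.radians(c["vfov"]/2)); return f,c["cx"],c["cy"]
def proj(n,p,c=None):
    c=c or get_calibration(n); f,cx,cy=K(c); q=c["camera_from_world"]@np.r_[p,1]
    return np.array([cx+f*q[0]/q[2],cy+f*q[1]/q[2]])
def ray(n,u,v,c=None):
    c=c or get_calibration(n); f,cx,cy=K(c); T=c["camera_from_world"];R=T[:3,:3]
    o=-R.T@T[:3,3]; d=R.T@np.array([(u-cx)/f,(v-cy)/f,1]); return o,d
def atz(n,u,v,z,c=None):
    o,d=ray(n,u,v,c); return o+d*(z-o[2])/d[2]
def crop(img,x0,y0,x1,y1,name):
    s=min(800/(x1-x0),600/(y1-y0)); cv2.imwrite(name,cv2.resize(img[y0:y1,x0:x1],None,fx=s,fy=s,interpolation=cv2.INTER_CUBIC)); print(name,"scale",s)
E
python3 - <<'E'
from h import *
t=cv2.imread("pics/top0.png");s=cv2.imread("pics/side0.png")
crop(t,290,90,530,270,"pics/tc1.png")
crop(s,170,170,410,350,"pics/sc1.png")
crop(t,160,150,320,270,"pics/tc2.png")
E
```

```text
pics/tc1.png scale 3.3333333333333335
pics/sc1.png scale 3.3333333333333335
pics/tc2.png scale 5.0
```

View pics/tc1.png

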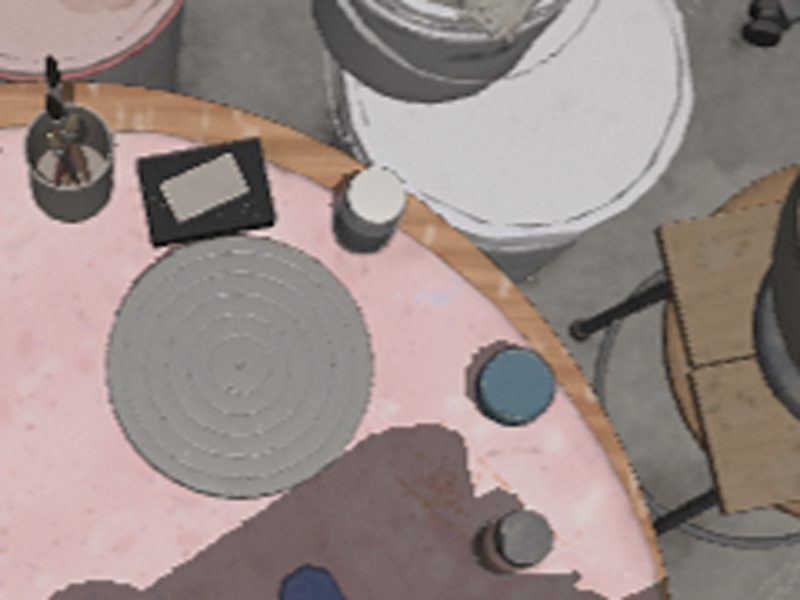

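View pics/sc1.png

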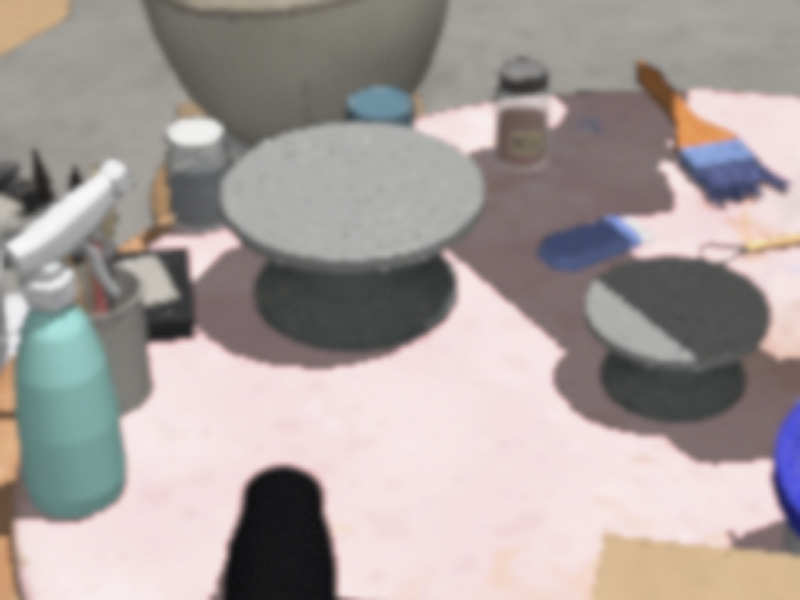

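View pics/tc2.png

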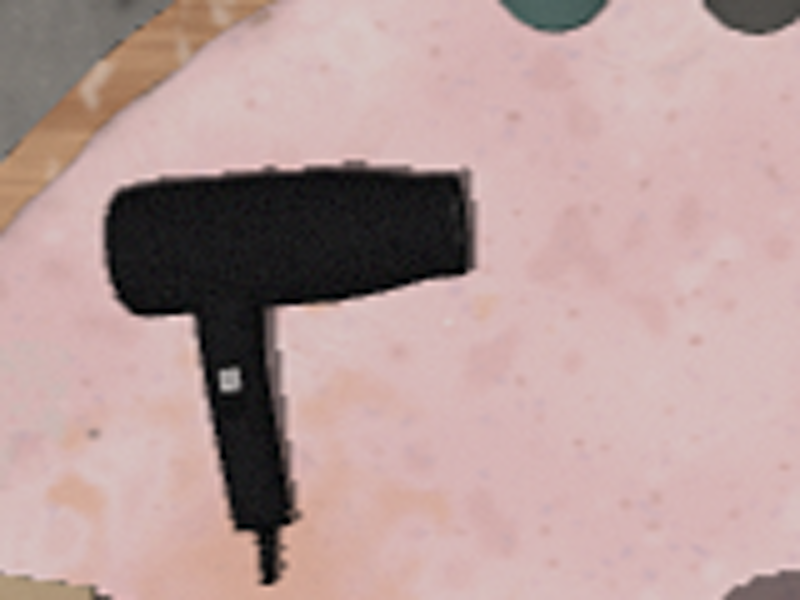

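```bash
python3 - <<'E'
from h import *
o=np.array([290,90]);S=3.3333
def T(u,v,z): 
    p=o+np.array([u,v])/S; return np.round(atz("top",*p,z),4)
print("wheel",T(240,366,.105),"edges",T(107,366,.105),T(373,366,.105))
print("blue",T(516,386,.056),T(478,386,.056),T(554,386,.056),T(516,386,.02),T(516,386,.094))
print("grey jar",T(525,538,.094),T(497,538,.094),T(553,538,.094))
print("white",T(377,196,.09))
for p in [(285,200),(326,215)]: print(atz("side",*p,.056),atz("side",*p,0))
# dryer: mouth corners at z .0375, rear
o=np.array([160,150]);S=5
for q in [(467,172,.0375),(467,272,.0375),(112,195,.0375),(112,305,.0375),(230,378,.045),(235,530,.03),(296,515,.03),(200,318,.03),(264,310,.03)]: print(q,T(*q))
E
```

```text
wheel [ 0.6042 -0.1112  0.105 ] edges [ 0.6027 -0.007   0.105 ] [ 0.6057 -0.2152  0.105 ]
blue [ 0.6014 -0.3377  0.056 ] [ 0.6009 -0.3071  0.056 ] [ 0.6018 -0.3684  0.056 ] [ 0.6087 -0.3461  0.02  ] [ 0.5936 -0.329   0.094 ]
grey jar [ 0.4734 -0.334   0.094 ] [ 0.4731 -0.3123  0.094 ] [ 0.4738 -0.3557  0.094 ]
white [ 0.7483 -0.2212  0.09  ]
[ 0.59805969 -0.34321623  0.056     ] [ 0.60738313 -0.44551651  0.        ]
[ 0.47249567 -0.25752588  0.056     ] [ 0.47353829 -0.35417498  0.        ]
(467, 172, 0.0375) [0.6578 0.1853 0.0375]
(467, 272, 0.0375) [0.6014 0.1832 0.0375]
(112, 195, 0.0375) [0.642  0.3822 0.0375]
(112, 305, 0.0375) [0.58   0.3788 0.0375]
(230, 378, 0.045) [0.5391 0.3096 0.045 ]
(235, 530, 0.03) [0.4574 0.3064 0.03  ]
(296, 515, 0.03) [0.4661 0.2733 0.03  ]
(200, 318, 0.03) [0.5748 0.3316 0.03  ]
(264, 310, 0.03) [0.5799 0.2963 0.03  ]
```

```bash
cat >> h.py <<'E'
from scipy.spatial.transform import Rotation as Ro
def plan(pos,yaw=0.0,R=None):
    s=bot.read_state(); R0=s["tcp_rot"]; p0=s["position"]
    if R is None:
        a=np.radians(yaw); R=np.array([[np.cos(a),np.sin(a),0],[np.sin(a),-np.cos(a),0],[0,0,-1.]])
    d=R0.T@(np.array(pos)-p0)*1000; rv=Ro.from_matrix(R0.T@R).as_rotvec(degrees=True)
    print("t",round(s["time_s"],2),"pos",p0.round(4),"shift",d.round(1),"len",round(np.linalg.norm(d)),"rot",rv.round(2))
E
python3 -c "
from h import *
plan([.53,-.34,.25],0)"
```

```text
t 0.15 pos [ 0.2159 -0.586   0.2218] shift [ 379.8 -122.3  -27.9] len 400 rot [-0.1   0.   20.22]
```

Call:
{"fn": "play_rows", "kwargs": {"fingers": [0, 0, 0, 0, 0, 0, 0, 0, 0, 0, 0, 0], "linear": [[20, -6, -2], [60, -19, -5], [100, -32, -8], [145, -46, -11], [190, -61, -14], [235, -76, -17], [280, -90, -20], [320, -103, -23], [350, -113, -26], [370, -119, -27], [380, -122, -28], [380, -122, -28]], "rot": [[0, 0, 2], [0, 0, 4], [0, 0, 6], [0, 0, 8], [0, 0, 10], [0, 0, 12], [0, 0, 14], [0, 0, 16], [0, 0, 18], [0, 0, 19], [0, 0, 20.2], [0, 0, 20.2]]}}

```text
time_s: 1.35
position: [0.5315, -0.3393, 0.2503]
tcp_rot: [[1.0, 0.003, 0.0], [0.003, -1.0, 0.0], [0.0, -0.0, -1.0]]
force: [-0.1, -0.5, 1.0]
opening: 0.999
```

```bash
python3 - <<'E'
from h import *
import pickle
s=bot.read_state();c=get_calibration("wrist");im=capture("wrist")
print(s["position"],s["time_s"],s["qvel"].round(2))
cv2.imwrite("pics/w1.png",im[:,:,::-1]);pickle.dump(c,open("w1.pkl","wb"))
E
```

```text
[ 0.53150817 -0.33927756  0.25029068] 1.35 [-1.91 -0.2   0.83 -1.22 -0.01 -1.58]
```

View pics/w1.png

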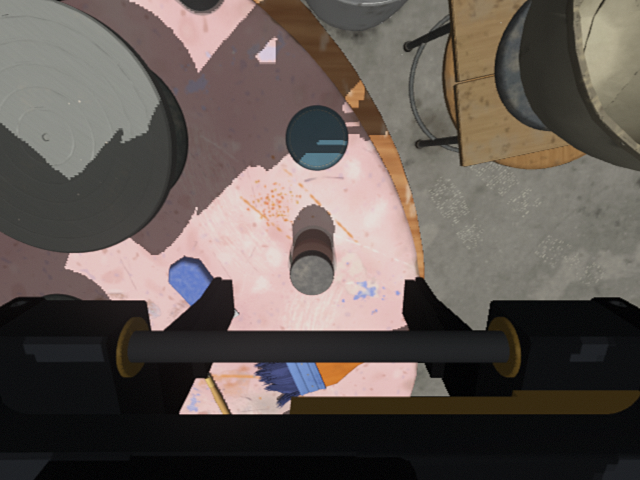

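```bash
python3 - <<'E'
from h import *
import pickle
t=cv2.imread("pics/w1.png");crop(t,240,80,400,200,"pics/w1c.png")
cv2.imwrite("pics/top1.png",capture("top")[:,:,::-1])
cv2.imwrite("pics/side1.png",capture("side")[:,:,::-1])
crop(cv2.imread("pics/side1.png"),230,150,390,270,"pics/sc1b.png")
E
```

```text
pics/w1c.png scale 5.0
pics/sc1b.png scale 5.0
```

View pics/w1c.png

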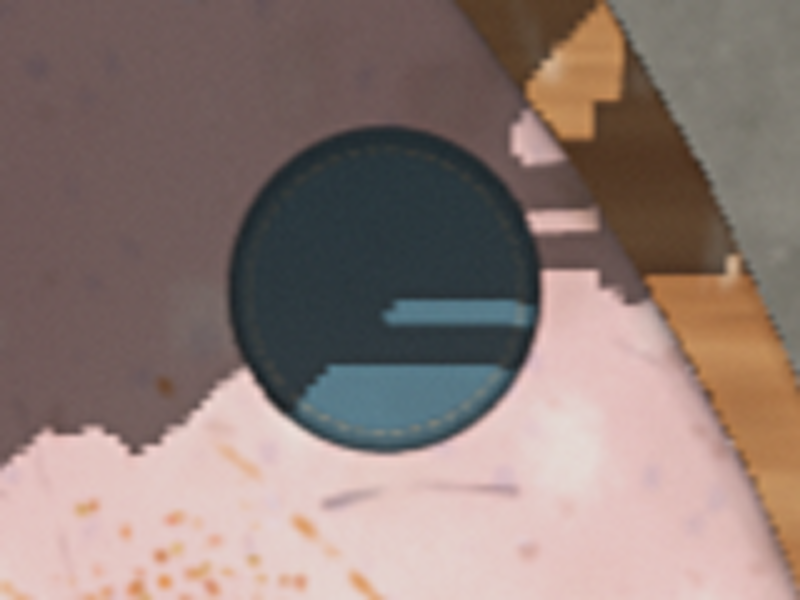

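View pics/top1.png

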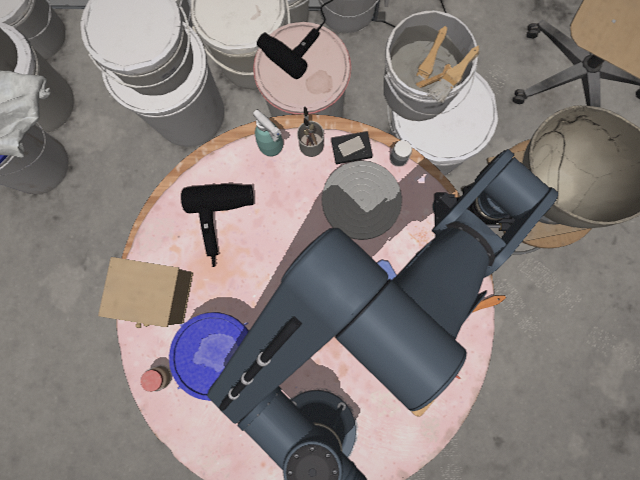

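View pics/side1.png

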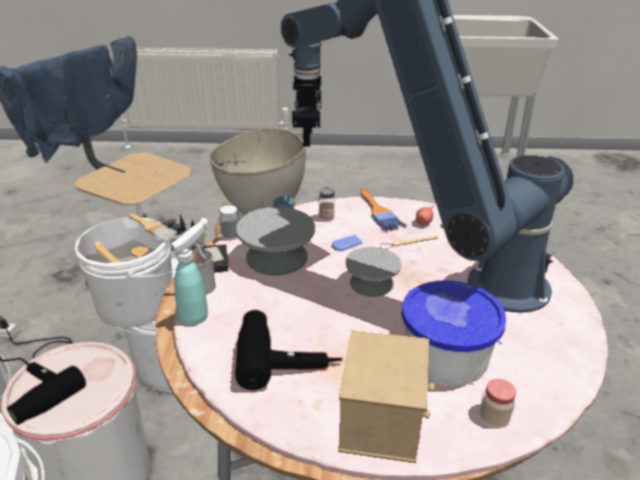

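```bash
python3 - <<'E'
from h import *
import pickle
c=pickle.load(open("w1.pkl","rb"))
for z in(.04,.05,.056,.065):
    print(z,atz("wrist",317.1,137.8,z,c)[:2].round(4),atz("wrist",286,137.8,z,c)[:2].round(4),atz("wrist",348.1,137.8,z,c)[:2].round(4),atz("top",444.8,205.8,z)[:2].round(4),atz("side",285.2,199,z)[:2].round(4))
# jar & wheel
print("wheel ctr",atz("wrist",45,137,.105,c).round(4))
print("jar top",atz("wrist",312,274,.094,c).round(4))
E
```

```text
0.04 [ 0.603  -0.3382] [ 0.6029 -0.3064] [ 0.6031 -0.3698] [ 0.6046 -0.3414] [ 0.6006 -0.3789]
0.05 [ 0.6034 -0.3382] [ 0.6032 -0.3073] [ 0.6035 -0.369 ] [ 0.6026 -0.3391] [ 0.5989 -0.3605]
0.056 [ 0.6036 -0.3382] [ 0.6034 -0.3078] [ 0.6037 -0.3685] [ 0.6014 -0.3377] [ 0.5979 -0.3495]
0.065 [ 0.6039 -0.3383] [ 0.6038 -0.3086] [ 0.604  -0.3678] [ 0.5996 -0.3357] [ 0.5964 -0.333 ]
wheel ctr [ 0.605  -0.1089  0.105 ]
jar top [ 0.4756 -0.3337  0.094 ]
```

View pics/sc1b.png

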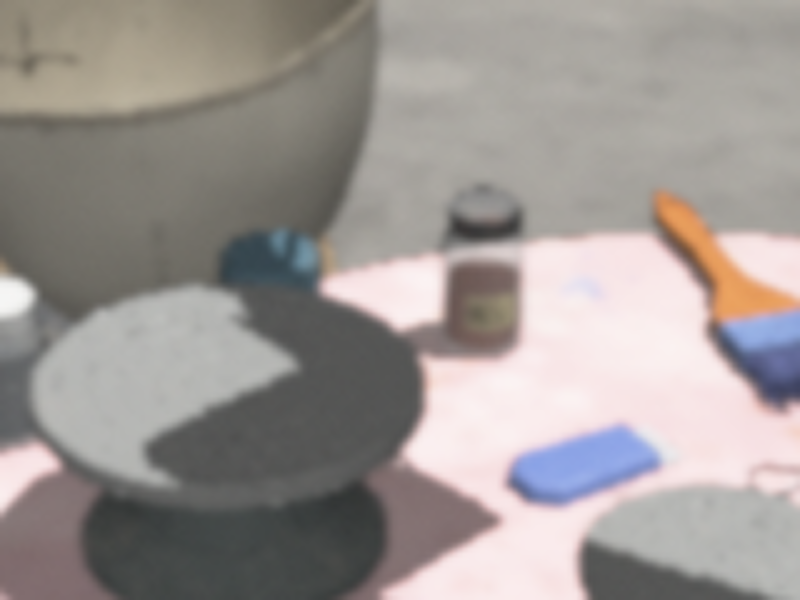

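```bash
python3 -c "
from h import *
plan([.6025,-.338,.12],0);plan([.6025,-.338,.021],0)"
```

```text
t 1.5 pos [ 0.5298 -0.3409  0.2502] shift [ 72.8  -2.9 130.1] len 149 rot [-0.02  0.05  0.02]
t 1.5 pos [ 0.5298 -0.3409  0.2502] shift [ 72.9  -2.8 229.1] len 240 rot [-0.02  0.05  0.02]
```

Call:
{"fn": "play_rows", "kwargs": {"fingers": [0, 0, 0, 0, 0, 0, 0, 0, 0, 0, 0, 0], "linear": [[25, -1, 30], [50, -2, 70], [68, -3, 105], [73, -3, 130], [73, -3, 150], [73, -3, 172], [73, -3, 195], [73, -3, 215], [73, -3, 226], [73, -3, 229], [73, -3, 229], [73, -3, 229]], "rot": [[0, 0, 0], [0, 0, 0], [0, 0, 0], [0, 0, 0], [0, 0, 0], [0, 0, 0], [0, 0, 0], [0, 0, 0], [0, 0, 0], [0, 0, 0], [0, 0, 0], [0, 0, 0]]}}

```text
time_s: 2.7
position: [0.604, -0.3384, 0.0227]
tcp_rot: [[1.0, -0.0, 0.002], [-0.0, -1.0, -0.001], [0.002, 0.001, -1.0]]
force: [0.2, 0.2, -0.1]
opening: 1.0
```

```bash
python3 - <<'E'
from h import *
import pickle
s=bot.read_state();c=get_calibration("wrist");im=capture("wrist")
print(s["position"],s["time_s"],s["force"].round(2))
cv2.imwrite("pics/w2.png",im[:,:,::-1]);pickle.dump(c,open("w2.pkl","wb"))
E
```

```text
[ 0.60397684 -0.33844824  0.02268569] 2.7 [ 0.16  0.24 -0.1 ]
```

View pics/w2.png

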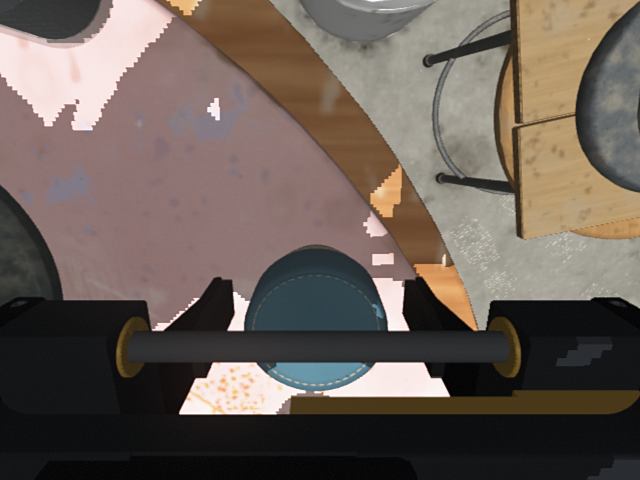

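Call:
{"fn": "play_rows", "kwargs": {"fingers": [60, 120, 180, 255, 255, 255, 255, 255, 255, 255], "linear": [[0, 0, 0], [0, 0, 0], [0, 0, 0], [0, 0, 0], [0, 0, 0], [0, 0, 0], [0, 0, 0], [0, 0, 0], [0, 0, 0], [0, 0, 0]], "rot": [[0, 0, 0], [0, 0, 0], [0, 0, 0], [0, 0, 0], [0, 0, 0], [0, 0, 0], [0, 0, 0], [0, 0, 0], [0, 0, 0], [0, 0, 0]]}}

```text
time_s: 3.75
position: [0.6035, -0.3376, 0.0216]
tcp_rot: [[1.0, 0.0, 0.0], [0.0, -1.0, 0.0], [0.0, -0.0, -1.0]]
force: [0.6, -0.2, 1.0]
opening: 0.656
```

```bash
python3 -c "
from h import *
plan([.604,-.338,.18],0);plan([.604,-.11,.18],0);plan([.604,-.11,.128],0)"
```

```text
t 3.75 pos [ 0.6035 -0.3376  0.0216] shift [   0.5    0.4 -158.4] len 158 rot [-0.   -0.01  0.01]
t 3.75 pos [ 0.6035 -0.3376  0.0216] shift [   0.6 -227.6 -158.3] len 277 rot [-0.   -0.01  0.01]
t 3.75 pos [ 0.6035 -0.3376  0.0216] shift [   0.6 -227.6 -106.3] len 251 rot [-0.   -0.01  0.01]
```

Call:
{"fn": "play_rows", "kwargs": {"fingers": [255, 255, 255, 255, 255, 255, 255, 255, 255, 255, 255, 255, 255, 255, 255], "linear": [[0, 0, -10], [0, 0, -30], [0, 0, -60], [0, 0, -90], [0, 0, -120], [0, 0, -145], [0, 0, -158], [0, -20, -158], [0, -55, -158], [0, -95, -158], [0, -135, -158], [0, -175, -158], [0, -205, -158], [0, -222, -158], [0, -227.5, -158]], "rot": [[0, 0, 0], [0, 0, 0], [0, 0, 0], [0, 0, 0], [0, 0, 0], [0, 0, 0], [0, 0, 0], [0, 0, 0], [0, 0, 0], [0, 0, 0], [0, 0, 0], [0, 0, 0], [0, 0, 0], [0, 0, 0], [0, 0, 0]]}}

```text
time_s: 5.25
position: [0.6022, -0.1074, 0.1785]
tcp_rot: [[1.0, 0.003, -0.003], [0.003, -1.0, 0.001], [-0.003, -0.001, -1.0]]
force: [0.5, 0.2, -1.1]
opening: 0.654
```

```bash
python3 - <<'E'
from h import *
plan([.604,-.11,.128],0)
for n in("side","wrist"): cv2.imwrite(f"pics/{n}3.png",capture(n)[:,:,::-1])
crop(cv2.imread("pics/side3.png"),200,100,360,220,"pics/s3c.png")
E
```

```text
t 5.25 pos [ 0.6022 -0.1074  0.1785] shift [ 1.9  2.6 50.4] len 51 rot [-0.07  0.16  0.17]
pics/s3c.png scale 5.0
```

View pics/s3c.png

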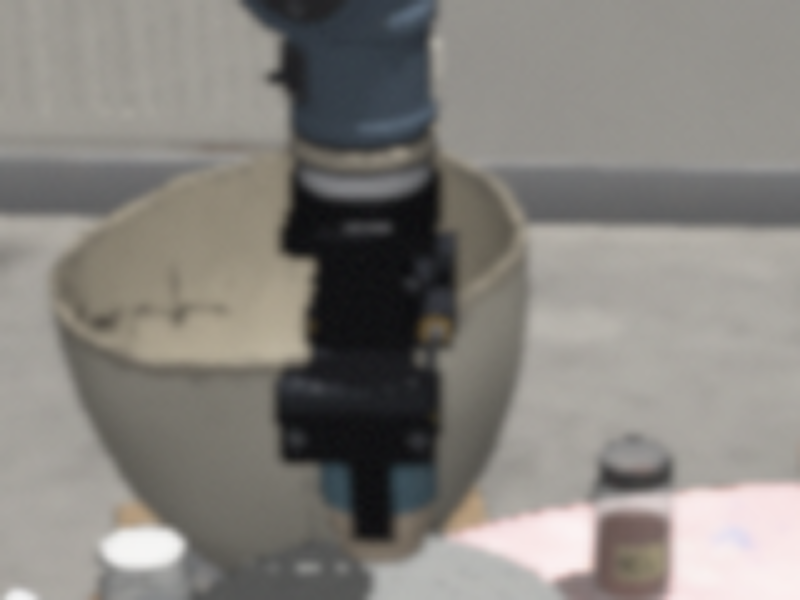

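View pics/wrist3.png

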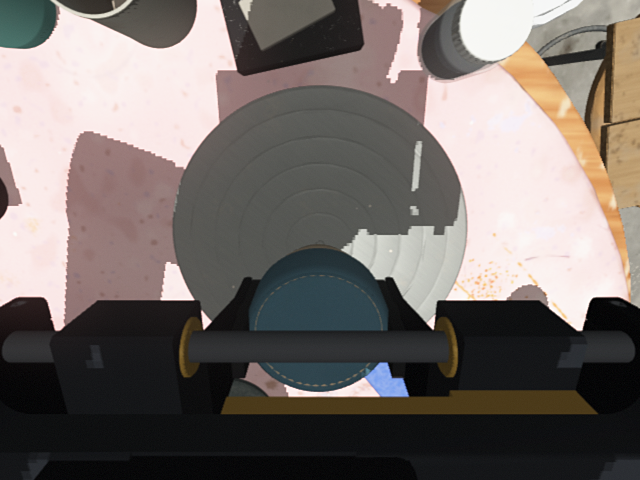

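```bash
python3 - <<'E'
from h import *
for uv in[(173,226),(467,226),(320,86)]: print(atz("wrist",*uv,.105).round(4))
# fit circle using more rim points in top image
P=[(173,226),(467,226),(320,86),(245,110),(400,113),(200,150),(443,150)]
Q=np.array([atz("wrist",*p,.105)[:2] for p in P]);A=np.c_[2*Q,np.ones(len(Q))];x=np.linalg.lstsq(A,(Q**2).sum(1),rcond=None)[0];print(x[:2],np.sqrt(x[2]+x[0]**2+x[1]**2))
plan([.604,-.11,.128],0)
E
```

```text
[ 0.6196 -0.0086  0.105 ]
[ 0.62   -0.2141  0.105 ]
[ 0.7101 -0.111   0.105 ]
[ 0.60496942 -0.11163367] 0.10366686895912909
t 5.35 pos [ 0.6031 -0.1097  0.179 ] shift [ 0.9  0.3 51. ] len 51 rot [0.01 0.05 0.08]
```

Call:
{"fn": "play_rows", "kwargs": {"fingers": [255, 255, 255, 255, 255, 255, 255, 255, 255], "linear": [[2, 1, 8], [2, 1.5, 20], [2, 1.5, 34], [2, 1.5, 43], [2, 1.5, 48], [2, 1.5, 51], [2, 1.5, 52.5], [2, 1.5, 52.5], [2, 1.5, 52.5]], "rot": [[0, 0, 0], [0, 0, 0], [0, 0, 0], [0, 0, 0], [0, 0, 0], [0, 0, 0], [0, 0, 0], [0, 0, 0], [0, 0, 0]]}}

```text
time_s: 6.25
position: [0.6058, -0.1117, 0.1276]
tcp_rot: [[1.0, 0.0, 0.001], [0.0, -1.0, -0.0], [0.001, 0.0, -1.0]]
force: [0.3, -1.0, -1.4]
opening: 0.659
```

Call:
{"fn": "play_rows", "kwargs": {"fingers": [255, 255, 255], "linear": [[0, 0, 0.6], [0, 0, 0.6], [0, 0, 0.6]], "rot": [[0, 0, 0], [0, 0, 0], [0, 0, 0]]}}

```text
time_s: 6.55
position: [0.6054, -0.1116, 0.1267]
tcp_rot: [[1.0, 0.0, 0.0], [0.0, -1.0, -0.0], [0.0, 0.0, -1.0]]
force: [0.1, -0.5, -1.0]
opening: 0.652
```

Call:
{"fn": "play_rows", "kwargs": {"fingers": [255, 255, 255], "linear": [[0, 0, 1], [0, 0, 1], [0, 0, 1]], "rot": [[0, 0, 0], [0, 0, 0], [0, 0, 0]]}}

```text
time_s: 6.85
position: [0.6056, -0.1116, 0.1266]
tcp_rot: [[1.0, 0.0, 0.001], [0.0, -1.0, -0.0], [0.001, 0.0, -1.0]]
force: [-1.7, 1.4, 5.8]
opening: 0.653
```

Call:
{"fn": "play_rows", "kwargs": {"fingers": [100, 60, 30, 0, 0, 0, 0, 0, 0, 0, 0, 0], "linear": [[0, 0, -0.5], [0, 0, -0.5], [0, 0, -0.5], [0, 0, -0.5], [0, 0, -0.5], [0, 0, -0.5], [0, 0, -10], [0, 0, -30], [0, 0, -60], [0, 0, -85], [0, 0, -100], [0, 0, -100]], "rot": [[0, 0, 0], [0, 0, 0], [0, 0, 0], [0, 0, 0], [0, 0, 0], [0, 0, 0], [0, 0, 0], [0, 0, 0], [0, 0, 0], [0, 0, 0], [0, 0, 0], [0, 0, 0]]}}

```text
time_s: 8.05
position: [0.6072, -0.1123, 0.229]
tcp_rot: [[1.0, 0.0, 0.007], [0.0, -1.0, -0.002], [0.007, 0.002, -1.0]]
force: [0.4, -0.8, 0.4]
opening: 0.998
```

```bash
python3 - <<'E'
from h import *
plan([.46,.23,.27],6)
cv2.imwrite(f"pics/wrist4.png",capture("wrist")[:,:,::-1])
E
```

```text
t 8.05 pos [ 0.6072 -0.1123  0.229 ] shift [-146.8 -342.2  -42.8] len 375 rot [ 0.16 -0.37 -5.98]
```

View pics/wrist4.png

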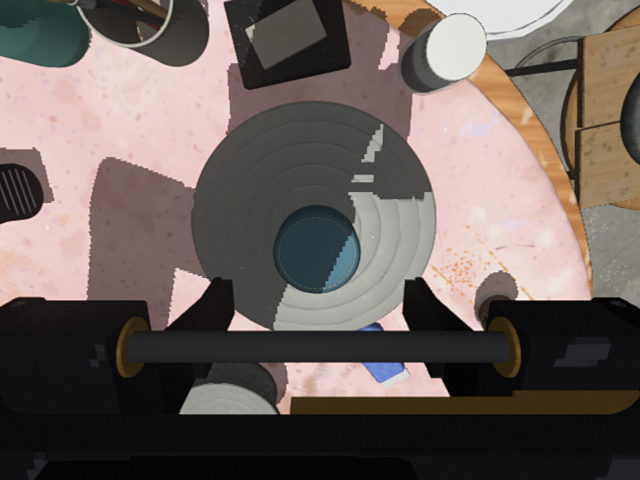

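Call:
{"fn": "play_rows", "kwargs": {"fingers": [0, 0, 0, 0, 0, 0, 0, 0, 0, 0, 0, 0, 0], "linear": [[0, -15, -20], [-10, -50, -35], [-25, -95, -42], [-45, -140, -42], [-65, -185, -42], [-80, -230, -42], [-95, -275, -42], [-102, -310, -42], [-106, -333, -42], [-107, -345, -42], [-107, -350, -42], [-107, -350, -42], [-107, -350, -42]], "rot": [[0, 0, 0], [0, 0, 0], [0, 0, -1], [0, 0, -2], [0, 0, -3], [0, 0, -4], [0, 0, -5], [0, 0, -6], [0, 0, -6], [0, 0, -6], [0, 0, -6], [0, 0, -6], [0, 0, -6]]}}

```text
time_s: 9.4
position: [0.4986, 0.2372, 0.2671]
tcp_rot: [[0.995, 0.104, -0.001], [0.104, -0.995, -0.001], [-0.001, 0.001, -1.0]]
force: [0.2, -0.2, 0.1]
opening: 1.002
```

```bash
python3 - <<'E'
from h import *
import pickle
s=bot.read_state();c=get_calibration("wrist");im=capture("wrist")
print(s["position"],s["time_s"],s["force"].round(2))
cv2.imwrite("pics/w5.png",im[:,:,::-1]);pickle.dump(c,open("w5.pkl","wb"))
t=capture("top")[:,:,::-1];cv2.imwrite("pics/top5.png",t)
crop(t,160,130,440,340,"pics/top5c.png")
E
```

```text
[0.49857684 0.23722269 0.26711508] 9.4 [ 0.19 -0.25  0.07]
pics/top5c.png scale 2.857142857142857
```

View pics/w5.png

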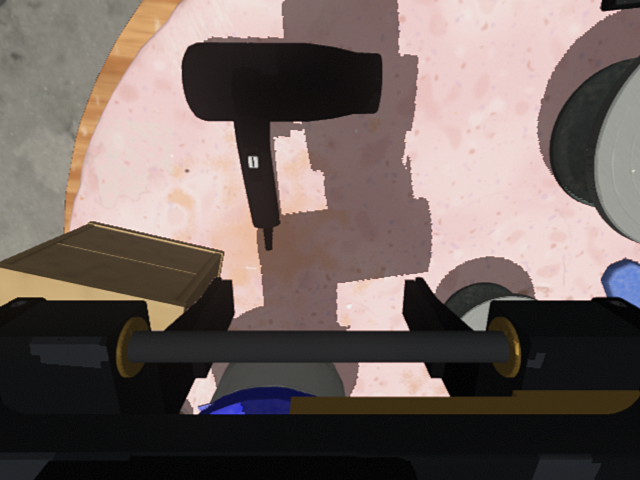

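View pics/top5c.png

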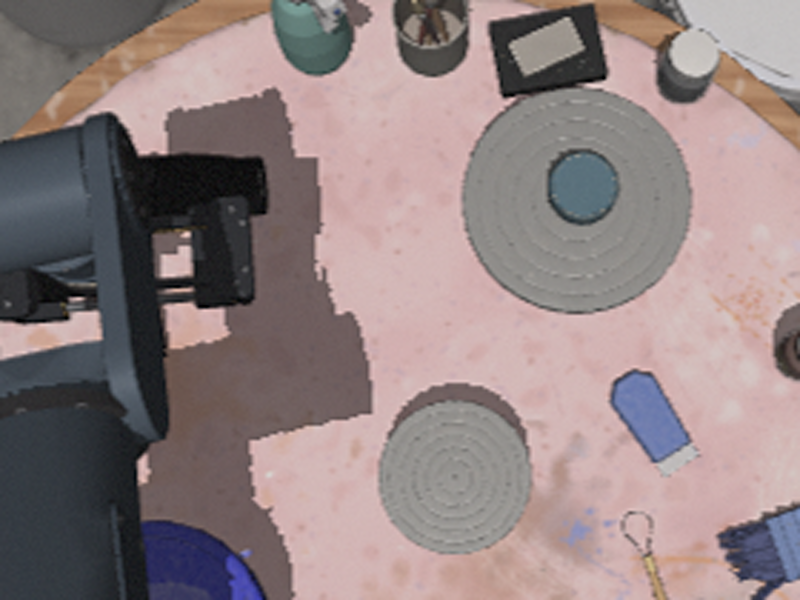

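```bash
python3 - <<'E'
from h import *
t=cv2.imread("pics/w5.png");t=cv2.convertScaleAbs(t,alpha=1.6,beta=20);crop(t,170,20,410,200,"pics/w5c.png")
print("cup",atz("top",364.4,195.4,.161).round(4))
E
```

```text
pics/w5c.png scale 3.3333333333333335
cup [ 0.6036 -0.1135  0.161 ]
```

View pics/w5c.png

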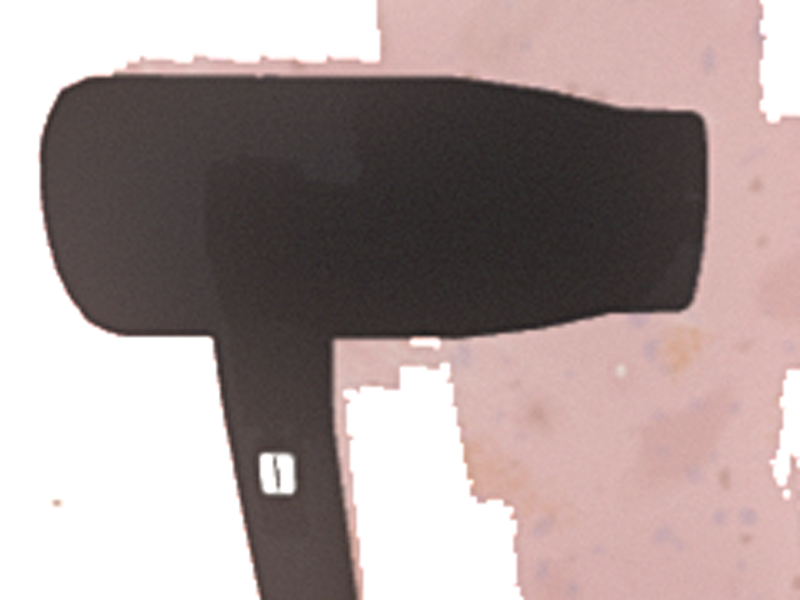

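```bash
python3 - <<'E'
from h import *
import pickle
c=pickle.load(open("w5.pkl","rb"))
def W(u,v,z): return atz("wrist",170+u/3.33333,20+v/3.33333,z,c)
m=W(702,211,.0375);r=W(43,207,.0375);md=W(340,207,.0375)
print(m.round(4),r.round(4),md.round(4),"len",np.linalg.norm(m-r))
d=m-md; print("air yaw",np.degrees(np.arctan2(d[0],-d[1]))); d=m-r; print(np.degrees(np.arctan2(d[0],-d[1])))
print("button/handle",W(290,458,.029).round(4),W(238,458,.029).round(4),W(343,458,.029).round(4))
print("handle base",W(214,338,.03).round(4),W(333,338,.03).round(4))
for th in (5.,6.,7.):
    a=np.radians(th);R=np.array([[np.cos(a),-np.sin(a)],[np.sin(a),np.cos(a)]])
    o=m[:2]-R@[.076,-.096]; print(th,"o",o.round(4),"grip",(o+R@[.005,.0335]).round(4))
E
```

```text
[0.6293 0.1859 0.0375] [0.6093 0.388  0.0375] [0.6188 0.297  0.0375] len 0.20306916178282564
air yaw 5.406114806183671
5.668710374346636
button/handle [0.5406 0.3098 0.029 ] [0.5388 0.3271 0.029 ] [0.5425 0.2921 0.029 ]
handle base [0.5762 0.3361 0.03  ] [0.5802 0.2977 0.03  ]
5.0 o [0.5452 0.2749] grip [0.5473 0.3087]
6.0 o [0.5437 0.2734] grip [0.5452 0.3073]
7.0 o [0.5422 0.2719] grip [0.5431 0.3058]
```

```bash
python3 - <<'E'
from h import *
import pickle
c=pickle.load(open("w5.pkl","rb"))
for z in(0,.1,.15): print(z,atz("wrist",222,252,z,c).round(3),atz("wrist",93,222,z,c).round(3),atz("top",192,269,z).round(3),atz("top",116,257,z).round(3))
plan([.549,.308,.12],8);plan([.549,.308,.011],8)
E
```

```text
0 [0.412 0.353 0.   ] [0.436 0.517 0.   ] [0.423 0.354 0.   ] [0.453 0.57  0.   ]
0.1 [0.452 0.328 0.1  ] [0.47  0.454 0.1  ] [0.416 0.327 0.1  ] [0.444 0.527 0.1  ]
0.15 [0.472 0.316 0.15 ] [0.487 0.422 0.15 ] [0.413 0.313 0.15 ] [0.44  0.506 0.15 ]
t 9.5 pos [0.4986 0.2371 0.2673] shift [ 57.4 -65.4 147.3] len 171 rot [ 0.02  0.02 -2.09]
t 9.5 pos [0.4986 0.2371 0.2673] shift [ 57.5 -65.4 256.3] len 271 rot [ 0.02  0.02 -2.09]
```

Call:
{"fn": "play_rows", "kwargs": {"fingers": [0, 0, 0, 0, 0, 0, 0, 0, 0, 0, 0, 0, 0, 0], "linear": [[15, -17, 15], [32, -36, 45], [47, -54, 85], [56, -64, 120], [57.5, -65.5, 147], [57.5, -65.5, 170], [57.5, -65.5, 192], [57.5, -65.5, 212], [57.5, -65.5, 230], [57.5, -65.5, 245], [57.5, -65.5, 252], [57.5, -65.5, 256], [57.5, -65.5, 256], [57.5, -65.5, 256]], "rot": [[0, 0, -1], [0, 0, -2], [0, 0, -2], [0, 0, -2], [0, 0, -2], [0, 0, -2], [0, 0, -2], [0, 0, -2], [0, 0, -2], [0, 0, -2], [0, 0, -2], [0, 0, -2], [0, 0, -2], [0, 0, -2]]}}

```text
time_s: 10.9
position: [0.5492, 0.3096, 0.0122]
tcp_rot: [[0.99, 0.139, 0.001], [0.139, -0.99, 0.0], [0.001, -0.0, -1.0]]
force: [0.2, -0.1, 0.4]
opening: 1.001
```

```bash
python3 - <<'E'
from h import *
import pickle
s=bot.read_state();c=get_calibration("wrist");im=capture("wrist")
print(s["position"],s["time_s"],s["force"].round(2))
cv2.imwrite("pics/w6.png",im[:,:,::-1]);pickle.dump(c,open("w6.pkl","wb"))
E
```

```text
[0.54921002 0.30964911 0.01219727] 10.9 [ 0.2  -0.06  0.37]
```

View pics/w6.png

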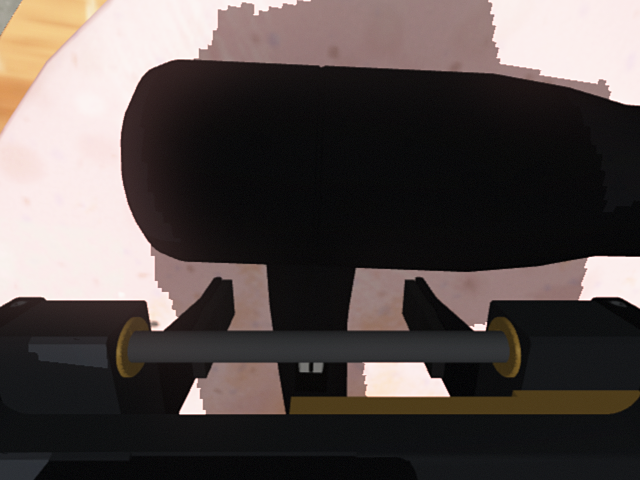

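Call:
{"fn": "play_rows", "kwargs": {"fingers": [80, 130, 180, 220, 255, 255, 255, 255, 255, 255, 255, 255], "linear": [[0, 0, 0], [0, 0, 0], [0, 0, 0], [0, 0, 0], [0, 0, 0], [0, 0, 0], [0, 0, 0], [0, 0, 0], [0, 0, 0], [0, 0, 0], [0, 0, 0], [0, 0, 0]], "rot": [[0, 0, 0], [0, 0, 0], [0, 0, 0], [0, 0, 0], [0, 0, 0], [0, 0, 0], [0, 0, 0], [0, 0, 0], [0, 0, 0], [0, 0, 0], [0, 0, 0], [0, 0, 0]]}}

```text
time_s: 12.15
position: [0.5484, 0.3095, 0.0114]
tcp_rot: [[0.99, 0.139, -0.0], [0.139, -0.99, 0.0], [-0.0, -0.0, -1.0]]
force: [-1.1, 0.8, -0.3]
opening: 0.418
```

```bash
python3 - <<'E'
from h import *
import pickle
s=bot.read_state();c=get_calibration("wrist");im=capture("wrist")
print(s["position"],s["time_s"],s["force"].round(2),s["opening"])
cv2.imwrite("pics/w7.png",im[:,:,::-1]);pickle.dump(c,open("w7.pkl","wb"))
E
```

```text
[0.54835541 0.30953806 0.01138458] 12.15 [-1.1   0.85 -0.28] 0.41781976371849183
```

View pics/w7.png

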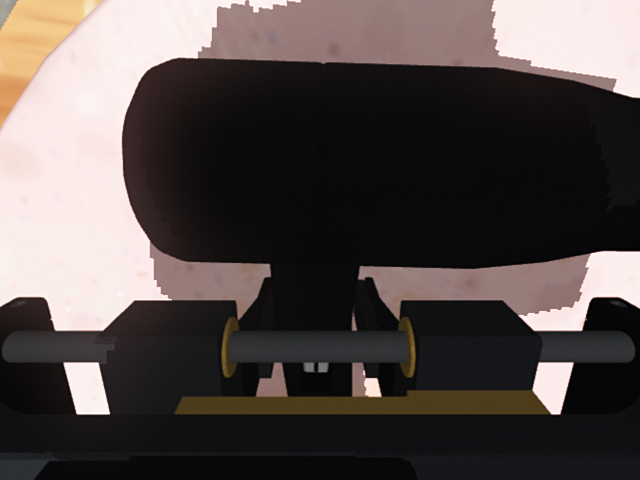

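Call:
{"fn": "play_rows", "kwargs": {"fingers": [255, 255, 255, 255, 255, 255, 255, 255, 255, 255, 255], "linear": [[0, 0, -2], [0, 0, -5], [0, 0, -10], [0, 0, -16], [0, 0, -24], [0, 0, -34], [0, 0, -44], [0, 0, -53], [0, 0, -60], [0, 0, -60], [0, 0, -60]], "rot": [[0, 0, 0], [0, 0, 0], [0, 0, 0], [0, 0, 0], [0, 0, 0], [0, 0, 0], [0, 0, 0], [0, 0, 0], [0, 0, 0], [0, 0, 0], [0, 0, 0]]}}

```text
time_s: 13.3
position: [0.5486, 0.3095, 0.0717]
tcp_rot: [[0.99, 0.139, 0.0], [0.139, -0.99, 0.0], [0.0, -0.0, -1.0]]
force: [-0.2, -0.4, -2.6]
opening: 0.421
```

```bash
python3 - <<'E'
from h import *
import pickle
s=bot.read_state();c=get_calibration("wrist");im=capture("wrist")
print(s["position"],s["time_s"],s["force"].round(2),s["opening"])
cv2.imwrite("pics/w8.png",im[:,:,::-1]);pickle.dump(c,open("w8.pkl","wb"))
t=capture("side")[:,:,::-1];crop(t,190,200,450,395,"pics/s8c.png")
E
```

```text
[0.54857497 0.30945035 0.07167706] 13.3 [-0.16 -0.43 -2.59] 0.42078108027766287
pics/s8c.png scale 3.076923076923077
```

View pics/w8.png

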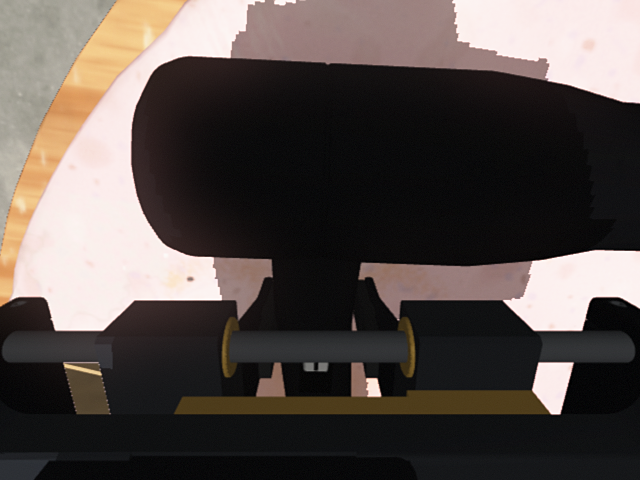

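View pics/s8c.png

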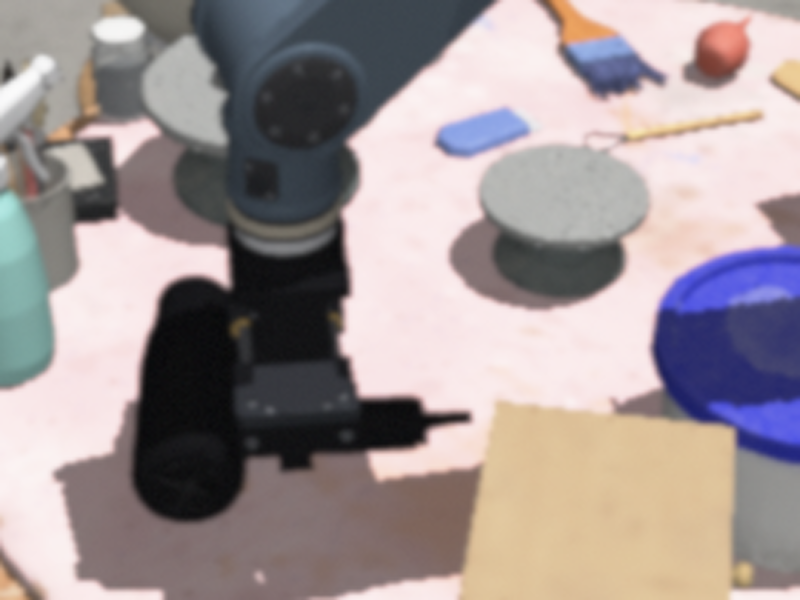

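```bash
python3 - <<'E'
from h import *
plan([.505,.175,.110],8)
E
```

```text
t 13.4 pos [0.5481 0.3093 0.071 ] shift [-61.5 127.  -38.9] len 146 rot [0.01 0.07 0.01]
```

Call:
{"fn": "play_rows", "kwargs": {"fingers": [255, 255, 255, 255, 255, 255, 255, 255, 255, 255, 255, 255, 255, 255, 255, 255], "linear": [[0, 0, -5], [0, 0, -14], [-2, 4, -24], [-6, 12, -33], [-11, 23, -38], [-17, 36, -39], [-24, 50, -39], [-31, 64, -39], [-38, 79, -39], [-45, 93, -39], [-51, 106, -39], [-56, 116, -39], [-60, 123, -39], [-61.5, 127, -39], [-61.5, 127, -39], [-61.5, 127, -39]], "rot": [[0, 0, 0], [0, 0, 0], [0, 0, 0], [0, 0, 0], [0, 0, 0], [0, 0, 0], [0, 0, 0], [0, 0, 0], [0, 0, 0], [0, 0, 0], [0, 0, 0], [0, 0, 0], [0, 0, 0], [0, 0, 0], [0, 0, 0], [0, 0, 0]]}}

```text
time_s: 15.0
position: [0.5058, 0.1754, 0.1105]
tcp_rot: [[0.99, 0.14, 0.001], [0.14, -0.99, 0.0], [0.001, -0.0, -1.0]]
force: [0.4, 1.2, -3.2]
opening: 0.419
```

```bash
python3 - <<'E'
from h import *
import pickle
s=bot.read_state();print(s["position"],s["time_s"],s["force"].round(2),s["opening"])
for n in("wrist","top","side"):
    pickle.dump(get_calibration(n),open(n+"9.pkl","wb"));im=capture(n)[:,:,::-1];cv2.imwrite(f"pics/{n}9.png",im)
    if n=="top": crop(im,200,140,400,290,"pics/t9c.png")
    if n=="side": crop(im,200,180,360,300,"pics/s9c.png")
E
```

```text
[0.50579979 0.17542615 0.11053156] 15.0 [ 0.42  1.24 -3.18] 0.4194128648348183
pics/t9c.png scale 4.0
pics/s9c.png scale 5.0
```

View pics/t9c.png

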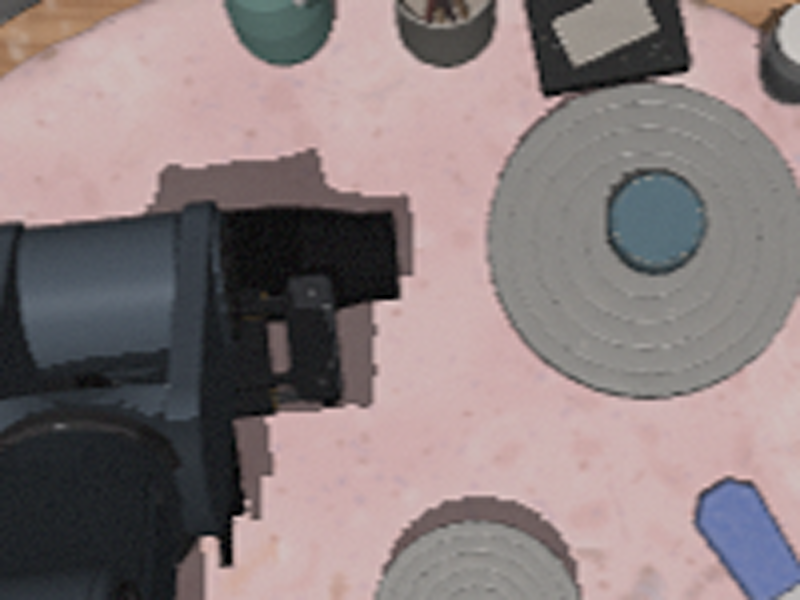

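View pics/s9c.png

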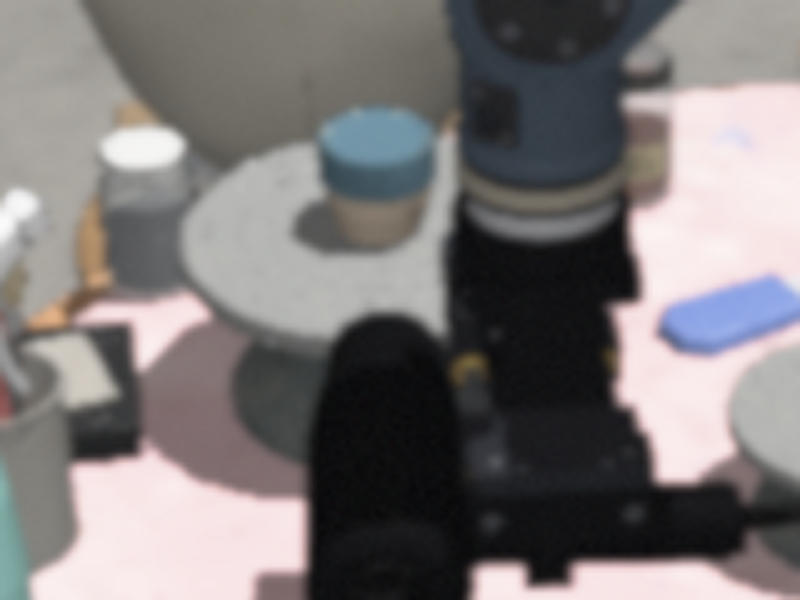

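View pics/wrist9.png

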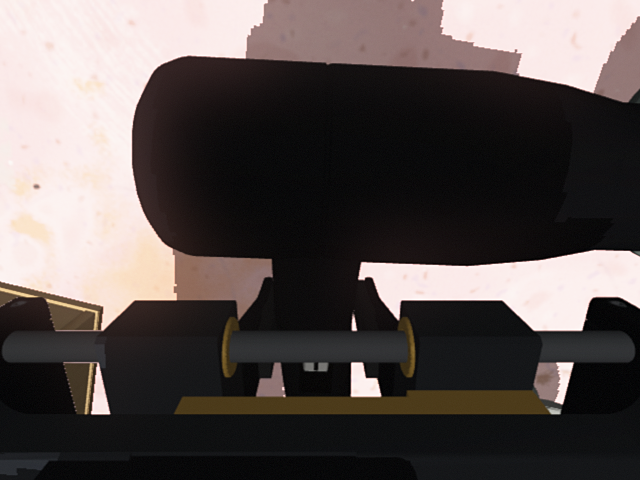

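```bash
python3 - <<'E'
from h import *
im=cv2.imread("pics/side9.png");crop(cv2.convertScaleAbs(im,alpha=2.5,beta=30),240,225,320,285,"pics/s9d.png")
im=cv2.imread("pics/top9.png");crop(cv2.convertScaleAbs(im,alpha=1.8,beta=30),250,180,330,240,"pics/t9d.png")
for z in(.12,.127,.133,.14):
    a=atz("top",298.75,193.2,z);b=atz("top",300,214.5,z); print(z,((a+b)/2).round(4),np.linalg.norm(a-b).round(4))
    m=(a+b)/2; print("   side pred top", proj("side",[m[0],m[1],z+.027]).round(1))
E
```

```text
pics/s9d.png scale 10.0
pics/t9d.png scale 10.0
0.12 [0.5881 0.0514 0.12  ] 0.0562
   side pred top [275.5 246.2]
0.127 [0.5867 0.0509 0.127 ] 0.0559
   side pred top [276.  243.6]
0.133 [0.5854 0.0506 0.133 ] 0.0556
   side pred top [276.4 241.4]
0.14 [0.584  0.0501 0.14  ] 0.0553
   side pred top [276.9 238.8]
```

View pics/s9d.png

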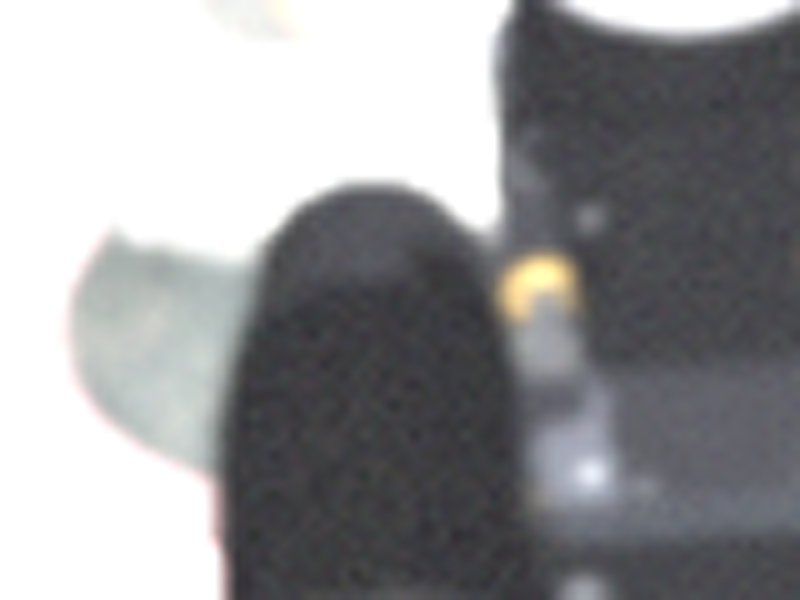

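View pics/t9d.png

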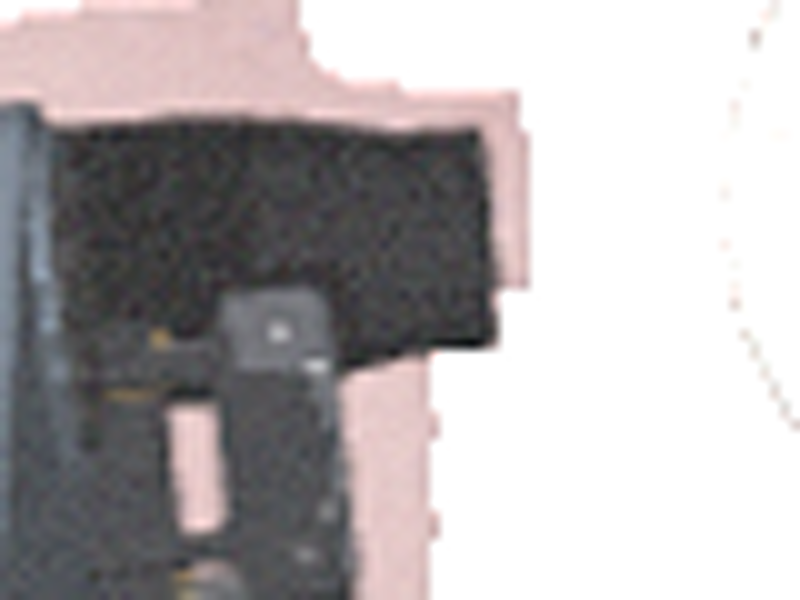

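```bash
python3 - <<'E'
from h import *
print("cup rim side pred",proj("side",[.604,-.112,.161]).round(1),proj("side",[.604,-.112,.105]).round(1))
print("cup rim top pred",proj("top",[.604,-.112,.161]).round(1), "seen",200+656/4,140+222/4)
for z in(.127,.13):
    a=atz("top",298.,193,z);b=atz("top",299.5,214.8,z);m=(a+b)/2; print(m.round(4),np.linalg.norm(a-b).round(4),"edge yaw",np.degrees(np.arctan2(*(a-b)[[1,0]])).round(2),proj("side",[m[0],m[1],z+.027]).round(1))
# barrel upper edge/lower edge in front part
im=cv2.imread("pics/side9.png");crop(im,250,190,330,250,"pics/s9e.png")
E
```

```text
cup rim side pred [274.8 207.1] [275.6 225.6]
cup rim top pred [363.8 195.2] seen 364.0 195.5
[0.5865 0.0525 0.127 ] 0.0573 edge yaw 5.23 [276. 244.]
[0.5859 0.0524 0.13  ] 0.0571 edge yaw 5.23 [276.2 242.9]
pics/s9e.png scale 10.0
```

View pics/s9e.png

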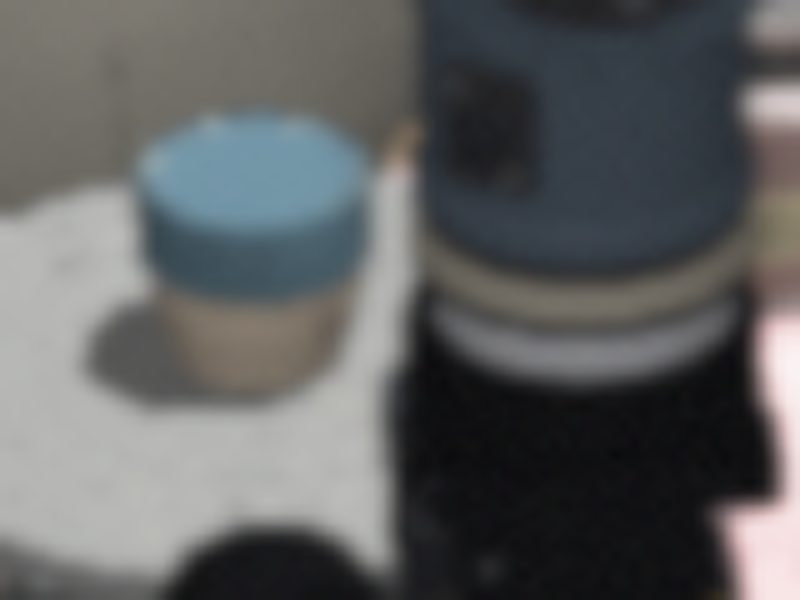

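```bash
python3 - <<'E'
from h import *
im=cv2.imread("pics/side9.png");crop(cv2.convertScaleAbs(im,alpha=3,beta=20),240,250,340,325,"pics/s9f.png")
E
```

```text
pics/s9f.png scale 8.0
```

View pics/s9f.png

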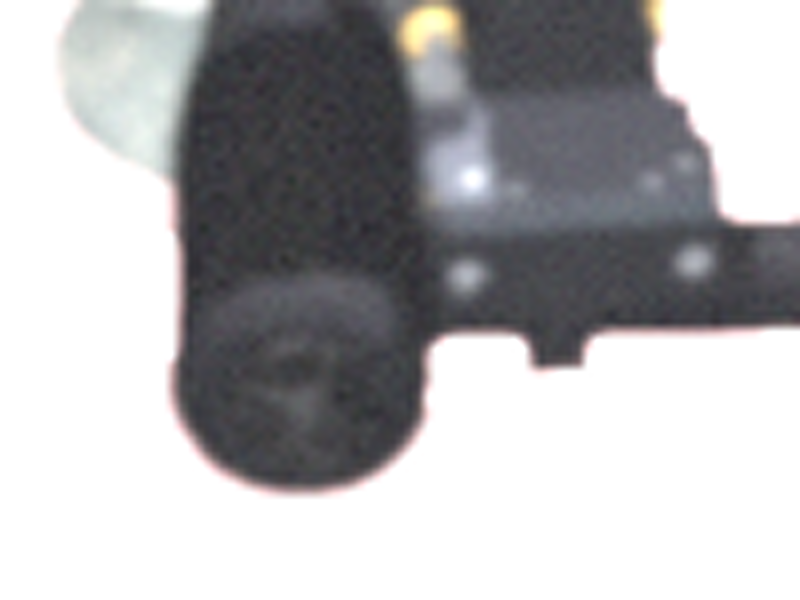

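```bash
python3 - <<'E'
from h import *
for L in(.175,.182,.19):
  for zr in(.125,.13,.135):
    p=np.array([.5855-L*np.sin(.105),.0525+L*np.cos(.105),zr-.036]); print(L,zr,proj("side",p).round(1))
# initial pose check of bottom apex on table (side0)
im=cv2.imread("pics/side0.png");crop(cv2.convertScaleAbs(im,alpha=3,beta=20),220,300,320,375+20,"pics/s0f.png")
print(proj("side",[.6292-.0175,.185+.19,.0015]), proj("side",[.6292,.185,.0645]))
E
```

```text
0.175 0.125 [278.8 312.6]
0.175 0.13 [278.7 310.8]
0.175 0.135 [278.6 309. ]
0.182 0.125 [278.9 314.6]
0.182 0.13 [278.8 312.9]
0.182 0.135 [278.7 311.1]
0.19 0.125 [278.9 317. ]
0.19 0.13 [278.9 315.2]
0.19 0.135 [278.8 313.4]
pics/s0f.png scale 6.315789473684211
[252.34411807 391.53919254] [253.34900099 308.59065039]
```

View pics/s0f.png

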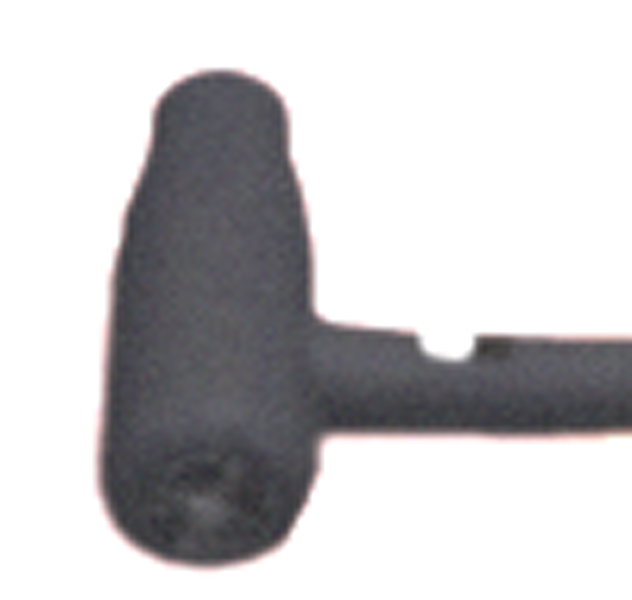

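Call:
{"fn": "play_rows", "kwargs": {"fingers": [255, 255, 255, 255, 255, 255, 255, 255], "linear": [[0.3, 2, 0.2], [0.8, 6, 0.5], [1.2, 10, 0.8], [1.5, 13, 1], [1.7, 15, 1], [1.7, 15, 1], [1.7, 15, 1], [1.7, 15, 1]], "rot": [[0, 0, 0], [0, 0, 0], [0, 0, 0], [0, 0, 0], [0, 0, 0], [0, 0, 0], [0, 0, 0], [0, 0, 0]]}}

```text
time_s: 15.95
position: [0.5091, 0.1606, 0.1095]
tcp_rot: [[0.99, 0.139, -0.0], [0.139, -0.99, 0.0], [-0.0, -0.0, -1.0]]
force: [0.2, 0.2, -2.3]
opening: 0.418
```

```bash
python3 - <<'E'
from h import *
s=bot.read_state();print(s["position"],s["time_s"],s["force"].round(2),s["opening"])
im=capture("top")[:,:,::-1];cv2.imwrite("pics/top10.png",im);crop(cv2.convertScaleAbs(im,alpha=1.5,beta=20),270,170,390,260,"pics/t10.png")
im=capture("side")[:,:,::-1];cv2.imwrite("pics/side10.png",im);crop(cv2.convertScaleAbs(im,alpha=2,beta=20),230,195,350,285,"pics/s10.png")
E
```

```text
[0.50914794 0.16057924 0.10946367] 15.95 [ 0.18  0.15 -2.31] 0.41832063051311097
pics/t10.png scale 6.666666666666667
pics/s10.png scale 6.666666666666667
```

View pics/t10.png

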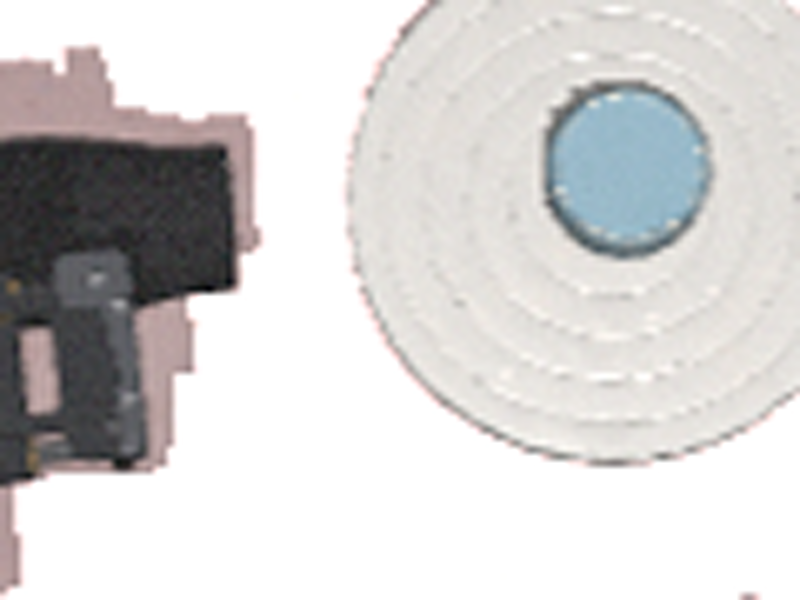

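View pics/s10.png

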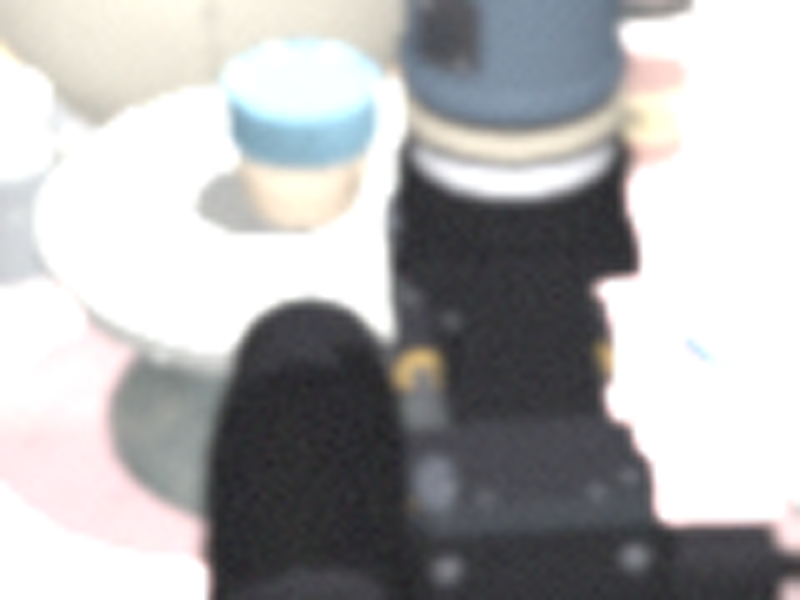

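```bash
python3 - <<'E'
from h import *
m=atz("top",304.6,202.7,.133);c=atz("top",364.3,195.5,.161);d=c-m;d[2]=0
print(m.round(4),c.round(4),np.linalg.norm(d).round(4),"needed yaw",np.degrees(np.arctan2(d[0],-d[1])).round(2))
E
```

```text
[0.5886 0.0372 0.133 ] [ 0.6033 -0.1133  0.161 ] 0.1512 needed yaw 5.6
```

Distance 151 mm from axis (120 mm from the side) and aim 5.6° match. Holding still.

Call:
{"fn": "play_rows", "kwargs": {"fingers": [255, 255, 255, 255, 255, 255, 255, 255, 255, 255, 255, 255, 255, 255, 255, 255, 255, 255, 255, 255], "linear": [[0, 0, 0], [0, 0, 0], [0, 0, 0], [0, 0, 0], [0, 0, 0], [0, 0, 0], [0, 0, 0], [0, 0, 0], [0, 0, 0], [0, 0, 0], [0, 0, 0], [0, 0, 0], [0, 0, 0], [0, 0, 0], [0, 0, 0], [0, 0, 0], [0, 0, 0], [0, 0, 0], [0, 0, 0], [0, 0, 0]], "rot": [[0, 0, 0], [0, 0, 0], [0, 0, 0], [0, 0, 0], [0, 0, 0], [0, 0, 0], [0, 0, 0], [0, 0, 0], [0, 0, 0], [0, 0, 0], [0, 0, 0], [0, 0, 0], [0, 0, 0], [0, 0, 0], [0, 0, 0], [0, 0, 0], [0, 0, 0], [0, 0, 0], [0, 0, 0], [0, 0, 0]]}}

```text
time_s: 18.05
position: [0.5092, 0.1605, 0.1095]
tcp_rot: [[0.99, 0.139, 0.0], [0.139, -0.99, -0.0], [0.0, 0.0, -1.0]]
force: [0.8, -0.5, -3.1]
opening: 0.419
```

Call:
{"fn": "play_rows", "kwargs": {"fingers": [255, 255, 255, 255, 255, 255, 255, 255, 255, 255, 255, 255, 255, 255, 255, 255, 255, 255, 255, 255], "linear": [[0, 0, 0], [0, 0, 0], [0, 0, 0], [0, 0, 0], [0, 0, 0], [0, 0, 0], [0, 0, 0], [0, 0, 0], [0, 0, 0], [0, 0, 0], [0, 0, 0], [0, 0, 0], [0, 0, 0], [0, 0, 0], [0, 0, 0], [0, 0, 0], [0, 0, 0], [0, 0, 0], [0, 0, 0], [0, 0, 0]], "rot": [[0, 0, 0], [0, 0, 0], [0, 0, 0], [0, 0, 0], [0, 0, 0], [0, 0, 0], [0, 0, 0], [0, 0, 0], [0, 0, 0], [0, 0, 0], [0, 0, 0], [0, 0, 0], [0, 0, 0], [0, 0, 0], [0, 0, 0], [0, 0, 0], [0, 0, 0], [0, 0, 0], [0, 0, 0], [0, 0, 0]]}}

```text
time_s: 20.05
position: [0.5092, 0.1605, 0.1095]
tcp_rot: [[0.99, 0.139, 0.0], [0.139, -0.99, -0.0], [0.0, 0.0, -1.0]]
force: [0.3, 0.7, -3.9]
opening: 0.418
```

```bash
python3 - <<'E'
from h import *
plan([.549,.305,.10],8);plan([.549,.305,.0135],8)
E
```

```text
t 20.05 pos [0.5092 0.1605 0.1095] shift [  59.6 -137.5    9.5] len 150 rot [ 0.   -0.    0.02]
t 20.05 pos [0.5092 0.1605 0.1095] shift [  59.6 -137.5   96. ] len 178 rot [ 0.   -0.    0.02]
```

Call:
{"fn": "play_rows", "kwargs": {"fingers": [255, 255, 255, 255, 255, 255, 255, 255, 255, 255, 255, 255, 255, 255, 255, 255, 255, 255, 255, 255], "linear": [[2, -4, 0], [6, -13, 0], [11, -26, 0], [18, -41, 0], [25, -57, 0], [32, -74, 0], [39, -91, 0], [46, -107, 2], [52, -120, 5], [57, -131, 10], [59, -136, 18], [59.5, -137.5, 28], [59.5, -137.5, 40], [59.5, -137.5, 52], [59.5, -137.5, 64], [59.5, -137.5, 75], [59.5, -137.5, 84], [59.5, -137.5, 90], [59.5, -137.5, 92], [59.5, -137.5, 92]], "rot": [[0, 0, 0], [0, 0, 0], [0, 0, 0], [0, 0, 0], [0, 0, 0], [0, 0, 0], [0, 0, 0], [0, 0, 0], [0, 0, 0], [0, 0, 0], [0, 0, 0], [0, 0, 0], [0, 0, 0], [0, 0, 0], [0, 0, 0], [0, 0, 0], [0, 0, 0], [0, 0, 0], [0, 0, 0], [0, 0, 0]]}}

```text
time_s: 22.05
position: [0.5489, 0.305, 0.0173]
tcp_rot: [[0.99, 0.139, -0.0], [0.139, -0.99, -0.0], [-0.0, 0.0, -1.0]]
force: [0.7, 0.3, -3.7]
opening: 0.419
```

Call:
{"fn": "play_rows", "kwargs": {"fingers": [255, 255, 255], "linear": [[0, 0, 1.5], [0, 0, 3], [0, 0, 3]], "rot": [[0, 0, 0], [0, 0, 0], [0, 0, 0]]}}

```text
time_s: 22.35
position: [0.5493, 0.3052, 0.0148]
tcp_rot: [[0.99, 0.14, 0.001], [0.14, -0.99, 0.0], [0.001, -0.0, -1.0]]
force: [0.2, -0.6, -2.2]
opening: 0.419
```

Call:
{"fn": "play_rows", "kwargs": {"fingers": [255, 255, 255, 255], "linear": [[0, 0, 0.8], [0, 0, 1.6], [0, 0, 2], [0, 0, 2]], "rot": [[0, 0, 0], [0, 0, 0], [0, 0, 0], [0, 0, 0]]}}

```text
time_s: 22.75
position: [0.5488, 0.3052, 0.0129]
tcp_rot: [[0.99, 0.14, 0.0], [0.14, -0.99, 0.0], [0.0, -0.0, -1.0]]
force: [-2.9, 0.8, 2.5]
opening: 0.419
```

Call:
{"fn": "play_rows", "kwargs": {"fingers": [255, 255, 255], "linear": [[0, 0, 0.6], [0, 0, 1.2], [0, 0, 1.2]], "rot": [[0, 0, 0], [0, 0, 0], [0, 0, 0]]}}

```text
time_s: 23.05
position: [0.549, 0.3052, 0.0114]
tcp_rot: [[0.99, 0.14, 0.0], [0.14, -0.99, 0.0], [0.0, -0.0, -1.0]]
force: [-2.9, 1.0, 3.0]
opening: 0.421
```

Now at the height it was taken from, resting lightly; release slowly and rise.

Call:
{"fn": "play_rows", "kwargs": {"fingers": [190, 160, 130, 100, 70, 40, 0, 0, 0, 0, 0, 0, 0, 0, 0, 0, 0, 0], "linear": [[0, 0, 0], [0, 0, 0], [0, 0, 0], [0, 0, 0], [0, 0, 0], [0, 0, 0], [0, 0, 0], [0, 0, 0], [0, 0, 0], [0, 0, 0], [0, 0, -5], [0, 0, -20], [0, 0, -45], [0, 0, -80], [0, 0, -120], [-10, 0, -160], [-40, 0, -195], [-60, 0, -210]], "rot": [[0, 0, 0], [0, 0, 0], [0, 0, 0], [0, 0, 0], [0, 0, 0], [0, 0, 0], [0, 0, 0], [0, 0, 0], [0, 0, 0], [0, 0, 0], [0, 0, 0], [0, 0, 0], [0, 0, 0], [0, 0, 0], [0, 0, 0], [0, 0, 0], [0, 0, 0], [0, 0, 0]]}}

```text
time_s: 24.85
position: [0.4898, 0.2971, 0.2263]
tcp_rot: [[0.99, 0.139, 0.007], [0.139, -0.99, 0.003], [0.007, -0.002, -1.0]]
force: [-0.3, 0.7, -0.2]
opening: 0.998
```

Call:
{"fn": "play_rows", "kwargs": {"fingers": [0, 0, 0, 0, 0], "linear": [[-10, 15, -15], [-15, 30, -20], [-20, 45, -25], [-20, 50, -30], [-20, 50, -30]], "rot": [[0, 0, 0], [0, 0, 0], [0, 0, 0], [0, 0, 0], [0, 0, 0]]}}

```text
time_s: 25.35
position: [0.4777, 0.2434, 0.2516]
tcp_rot: [[0.991, 0.137, 0.001], [0.137, -0.991, 0.0], [0.001, -0.0, -1.0]]
force: [0.7, 0.6, 0.8]
opening: 1.001
```

```bash
python3 - <<'E'
from h import *
s=bot.read_state();print(s["position"],s["time_s"],s["force"].round(2),s["opening"])
for n in("top","side","wrist"): cv2.imwrite(f"pics/{n}11.png",capture(n)[:,:,::-1])
E
```

```text
[0.47765991 0.243371   0.25159391] 25.35 [0.66 0.59 0.82] 1.0013033331943284
```

View pics/wrist11.png

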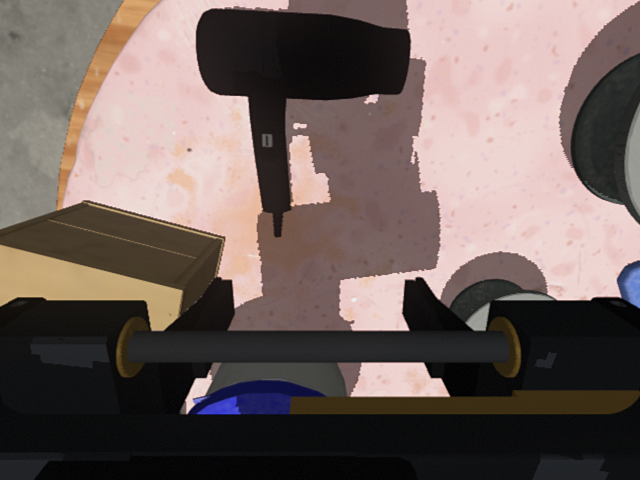

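View pics/side11.png

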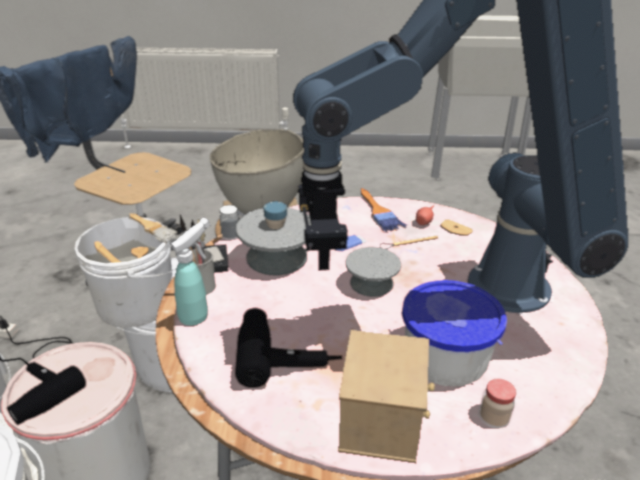

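View pics/top11.png

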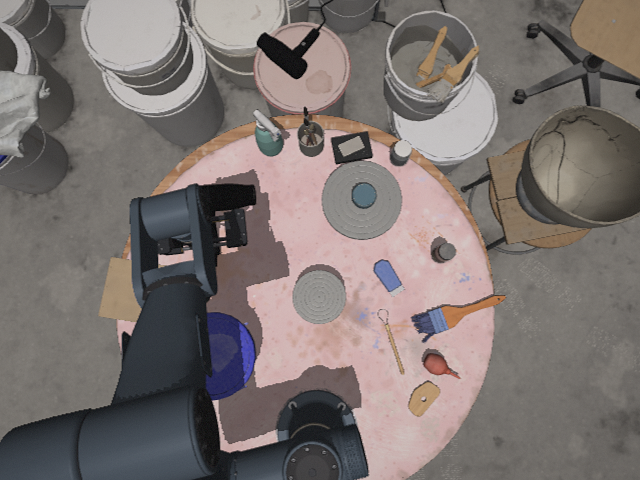

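```bash
python3 - <<'E'
from h import *
c=atz("top",364,195.3,.161);print(c.round(4))
for n,a,b in(("jar",(425,235),(465,270)),("scraper",(370,255),(405,295))):
    i0=cv2.imread("pics/top0.png")[a[1]:b[1],a[0]:b[0]];i1=cv2.imread("pics/top11.png")[a[1]:b[1],a[0]:b[0]]
    print(n,i0.shape)
print(bot.read_state()["qvel"].round(2)); bot.hand_in()
E
```

```text
[ 0.6038 -0.1125  0.161 ]
jar (35, 40, 3)
scraper (40, 35, 3)
[ 0.43  0.14  0.03 -0.16 -0.06  0.04]
the job is handed in; nothing more can be done
```

The job is handed in: the cup is on the wheel, the dryer was held on it for about 4 s, and the dryer is back on the table. It took about 25 s of the 64 s allowed.

- **Cup:** it stands upright, with its centre measured at (0.604, -0.1125). The wheel centre measured about (0.6045, -0.111), so the cup is off centre by about 2 mm.
- **Dryer hold:** the mouth measured 151 mm from the cup's axis, which is 120 mm from its side. The line from mouth to cup ran at 5.6°, matching the dryer's estimated pointing direction. The dryer stayed well clear of the cup.
- **Dryer laid down:** it lies on bare table, on the same side and about where it was, released with the gripper clear above it.
- **Jar and scraper:** by eye in the last top picture they are where they were. I did not compare their positions numerically.

**Disagreements between checks:**
- The side camera first put the mouth about 5 mm lower than I finally took it. I corrected it against the dryer's known height on the table, which gave 0.133 to 0.134 m against a target of 0.133 m. Allow a few millimetres of uncertainty there.
- Estimates of the pointing direction spread from 4.7° to 6.5°, and I used 5.6°.

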